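Unlatch the specimen cabinet and draw out the cube

TASK

Get the cured mortar cube ready for testing: lift the red-knobbed latch bar out of its keeper and swing the yellow gate wide open, about square to the cabinet or further. Then draw the carriage right out to its stop by its black pull, with the cube standing on it. Leave the brass mould, steel ring and white weight where they are, and never wrench at the latch: the bar comes free only at one height, so feel for it with a light pull.

Things in the scene. Friction and masses are not known exactly. Their poses are not given: they have to be found in the camera images.
- cabinet: small grey steel cabinet, fixed to the worktop, 135 x 112 mm, 91 mm high. Origin on the worktop under the middle of the gate opening; x points into the cabinet, y to the left along the shut gate, z up. A clear roof covers its inner part (x 45 to 112 mm)
- gate_hinge (a point): point on the gate's vertical hinge axis, at the gate's left end, 44 mm above the worktop; fixed to the cabinet, with the cabinet's axes
- gate (a joint): yellow gate across the cabinet's front: plate 75 mm wide, 8 mm thick, top edge 65 mm above the worktop. Hinge angle in rad: 0 shut, grows as its right end swings towards the robot (clockwise from above), stop at 1.75; stays where left. Latched, it has up to 0.045 rad of play; over 0.10 the bar is out of the keeper
- latch_bar (a joint): steel bar, 8 x 8 mm, 136 mm long, level across the gate's front, pivoted on the gate 16 mm from the hinge axis, 44 mm above the worktop (pivot axis square to the gate). Angle in rad: 0 at rest, grows as the knob end is lifted, stop at 0.44; falls back by its weight (0.1 kg). It crosses the keeper 72 mm from the pivot; the knob is 122 mm along and 42 mm up from the pivot, on the cranked-up end
- latch_post: dark post with keeper; origin at the middle of the resting bar where it crosses, axes as the cabinet's. Keeper: two blue blocks, 6 mm wide, in front of the bar, lip below, guard above, exit opening 14 mm high between. The opening's middle is 9 to 27 mm above the origin, each time different. Lifted too little the bar catches on the lip, too much on the guard. Top at most 99 mm over the worktop
- latch_knob (a point): middle of the grip of the red knob on the bar's cranked-up right end: round stem 16 mm thick sticking out 29 mm from the bar's front, square to the gate, with a 22 mm flange 6 mm thick at its outer end. Point on the stem's axis, 16 mm from the bar, 138 mm along the gate from the hinge axis, 32 mm in front of it, 86 mm above the worktop at rest. Pinch from above, fingers either side along the gate
- carriage (a joint): aluminium carriage (60 mm wide) sliding out of the cabinet towards the gate's side (the cabinet's -x); m, 0 fully in, stop at 0.075; it slides stiffly (about 1.2 N) and stays where it is left; the shut gate blocks it
- carriage_pull (a point): centre of the black pull on the carriage's upright post, a rounded block 16 x 16 mm and 36 mm high, centre 125 mm above the worktop, 22 mm behind the cabinet origin when the carriage is in; edges along the cabinet's axes
- cube_centre (a point): centre of the grey mortar cube, 51 x 50 x 51 mm, about 0.26 kg, standing loose on the carriage under the clear roof
- pan_centre (a point): middle of the carriage's pan, on its upper face (21 mm above the worktop), where the cube stands; moves with the carriage
- mould: brass mould with three small lugs on top, 62 mm across, 60 mm high; bystander, origin under its centre
- ring_mould: grey steel ring, 50 mm across, 42 mm high; bystander, origin under its centre
- weight: white calibration weight with a knob, 30 mm across, 42 mm high; bystander, origin under its centre
Not all that is in view belongs to the job. Leave any orange look-alike of the part that bears cube_centre alone.

How it is judged:
By the outcome, as a careful person would: the job done as asked, in the order asked, and still so for the second after the job is handed in, with the robot touching nothing.
It also fails if it takes over 51 s, if anything falls off the work surface, if the arm or the gripper's body presses on something with over 40 N, if the wrist force passes 120 N, or if a joint passes its speed limit or range.

ROBOT

A 6-joint arm with a two-finger parallel gripper is mounted at the origin on a cart in front of the work surface, level with it; the furniture and walls round the work are solid. World frame = base frame: x ahead of the robot, y to its left, z up, the work surface at z = 0. Lengths are in m, angles in degrees, forces in N, time in s.
With the tool pointing down it reaches from about 0.3 to 0.75 m from the base axis. Payload 8.5 kg.
Tool frame: the origin (TCP) lies on the centre line of the jaws, within the pads' length; the fingertips stand 19 mm ahead of it and the grasp point (between the pads) is the TCP (env.tcp_to_tips is the z of the fingertips in the tool frame, in m); z points along the fingers, y is the line along which they close (so a half turn about z gives the same grasp; the last joint's range is limited). The gripper opens to 85 mm and grips with 20 to 120 N. Pads are 22 mm wide; open, the fingers measure 114 mm over their backs; the gripper's body (76 mm by 85 mm) begins 54 mm behind the grasp point. The pads swing forward as they close: fully open they stand 13 mm farther back than shut.
Start: joints at [-77.939, 21.807, 74.336, -0, 83.858, -12.336], TCP at [0.227, -0.501, 0.25] pointing down, gripper open.
Joint ranges: [-178.18, 178.18], [-50.72, 133.34], [12.68, 142.11], [-81.47, 261.47], [9.98, 163.14], [-165.26, 165.26]. Speed limits (degrees/s): [136.94, 136.94, 180, 180, 180, 180].

INTERFACE

Orientations are given as a 3x3 rotation matrix whose columns are the frame's x, y, z axes.
In Python, from rig import env gives the robot as it stands.
- The arm moves only by the tool servo_tool, never from a script. Its argument "steps" is a list of rows, each an object of numbers: "tx", "ty", "tz": the shift along the world's x, y, z in cm; "yaw": the turn about the world's z in degrees; "claw": the finger opening in cm, from 0 to 8.54. In form: [{"tx": .., "ty": .., "tz": .., "yaw": .., "claw": ..}, ...]. A call has 1 to 20 rows; each row shifts and turns the commanded pose from where the row before left it; what a row does not reach is not made up. A row lasts 1/10 s, in which the tool goes at most 50 mm and 8.59 degrees, less where a joint would pass 70% of its speed; a pose out of reach is approached as far as the arm can. A call with a gripper value outside its range is refused whole. The fingers move at their own pace and stop on an object; "newtons" is the grip in N (left out, the last holds). Time passes only in rows, so rows that do not move let the fingers close. It gives the time, the measured TCP pose, the force, the opening and the grip force at its end, in the units of the state.
- env.observe(): the state, without advancing time (a new reading comes with each control period).
- env.get_image(name): name is "side" or "top" or "wrist"; returns (picture, depth): 420x560x3 uint8, red, green, blue; 420x560 float32, m along the optical axis (not along the pixel's ray), 0 where there is no reading.
- env.camera_model(name): a dict with "fovy" (degrees; the focal length in pixels is half the picture's height over the tangent of half this angle, whatever the lens; pixels are square), "cx", "cy" (the principal point, pixels), "T" (4x4, takes a point from camera to world coordinates). Camera axes: x right, y down, z forward; pixel columns grow to the right and rows downward; lengths in m; the calibration is good to about 2 mm. The wrist camera is an equidistant fisheye: a pixel r from the principal point sees the ray r / f radians off the axis. A picture is of the moment at which its call begins: read the wrist's pose just before it. camera_model takes no time and is no camera call; for the wrist camera it gives the pose at the moment of the call.
- env.close_job(): hands the job in; it is judged then, once.
The state is a dict: "time_s": time; "q": joint angles; "qvel": joint speeds; "joint_efforts": joint torques, N m; "position": TCP position; "tool_rot": TCP orientation; "ft_force": force on the tool from outside, world axes, zero at the start; "wrist_torque": the same for the moment, N m; "grip_width": finger opening in m; "gripper_force": force on a finger pad.
Only numpy, scipy, OpenCV 4.12 (cv2) and the standard library are available. Lean on these libraries where they do the work, as an engineer would, in place of code of your own. Each camera call takes 0.05 s, during which the arm holds its last target. There are 200 camera calls.

## Working session

There is one attempt and no reset: what is moved stays moved. The work goes in short steps, Python scripts to look and compute and a tool call to move; the robot and the scene stay as the last step left them, time stands still between calls to the robot, and variables do not carry over. Pictures are saved under pics/ and viewed, at most 10 in all, crops included, and the job is handed in when it is done.

Besides the shell and the picture viewer there is one more tool, called after "Call:" by a JSON object that holds its "name" and its "arguments", one argument or row to a line. servo_tool: Moves the arm, as the interface text tells. Its arguments: {"type":"object","properties":{"steps":{"type":"array"},"newtons":{"type":"number"}},"required":["steps"]}

```bash
mkdir -p pics; cat > h.py <<'E'
import numpy as np, cv2
from rig import env
def cap(n):
    m=env.camera_model(n); im,d=env.get_image(n); np.savez('/tmp/%s.npz'%n,im=im,d=d,T=m['T'],p=[m['fovy'],m['cx'],m['cy']]); return im,d,m
def cloud(d,m,fish=False):
    f=210/np.tan(np.radians(m['fovy'])/2); v,u=np.mgrid[0:420,0:560]; x=(u-m['cx'])/f; y=(v-m['cy'])/f
    if fish:
        r=np.hypot(x,y)+1e-9; s=np.tan(np.minimum(r,1.5))/r; x=x*s;y=y*s
    P=np.stack([x*d,y*d,d,np.ones_like(d)],-1)@np.array(m['T']).T
    P=P[...,:3]; P[d<=0]=np.nan; return P
E
python3 - <<'E'
from h import *
for n in('top','side'):
    im,d,m=cap(n); cv2.imwrite('pics/%s0.png'%n,im[...,::-1]); print(n,m['fovy'],np.round(m['T'],3).tolist())
    P=cloud(d,m); hsv=cv2.cvtColor(im,cv2.COLOR_RGB2HSV)
    for c,lo,hi in(('red',(0,150,80),(6,255,255)),('red2',(174,150,80),(180,255,255)),('yel',(22,120,100),(35,255,255)),('blue',(95,120,60),(125,255,255)),('orange',(8,150,120),(19,255,255)),('blk',(0,0,0),(180,255,40))):
        k=cv2.inRange(hsv,lo,hi); n_,l,s,ce=cv2.connectedComponentsWithStats(k)
        for i in range(1,n_):
            if s[i,4]>40: 
                q=P[l==i]; q=q[~np.isnan(q[:,0])]
                if len(q): print(c,s[i].tolist(),np.round(np.median(q,0),3),np.round(np.percentile(q,3,0),3),np.round(np.percentile(q,97,0),3))
E
```

```text
top 46.91938619162364 [[0.023, -0.991, 0.13, 0.512], [-1.0, -0.022, 0.007, -0.078], [-0.004, -0.131, -0.991, 0.974], [0.0, 0.0, 0.0, 1.0]]
red [293, 240, 12, 20, 186] [ 0.554 -0.104  0.093] [ 0.539 -0.112  0.   ] [ 0.572 -0.096  0.098]
yel [229, 225, 39, 6, 125] [ 0.595 -0.005  0.066] [ 0.591 -0.039  0.063] [0.599 0.028 0.069]
orange [91, 148, 40, 41, 1176] [0.703 0.267 0.053] [0.669 0.234 0.048] [0.738 0.292 0.071]
orange [323, 256, 38, 37, 771] [ 0.512 -0.184  0.051] [ 0.485 -0.213  0.016] [ 0.541 -0.158  0.054]
blk [149, 117, 42, 24, 735] [0.807 0.167 0.001] [ 0.782  0.131 -0.003] [0.825 0.208 0.004]
blk [193, 118, 179, 80, 7751] [ 0.749 -0.08   0.001] [ 0.678 -0.233 -0.003] [0.814 0.103 0.004]
blk [157, 145, 19, 89, 178] [0.679 0.162 0.03 ] [0.594 0.151 0.021] [0.758 0.174 0.036]
blk [59, 153, 16, 28, 270] [0.72  0.376 0.   ] [ 0.693  0.364 -0.003] [0.745 0.389 0.003]
blk [0, 160, 17, 80, 329] [0.655 0.492 0.   ] [ 0.578  0.482 -0.003] [0.724 0.501 0.003]
blk [244, 204, 8, 11, 56] [ 0.621 -0.011  0.142] [ 0.614 -0.017  0.134] [ 0.629 -0.004  0.146]
blk [67, 209, 28, 9, 132] [0.61
[... 1194 characters left out ...]
0.537 -0.106  0.084] [ 0.569 -0.092  0.097]
yel [258, 234, 24, 15, 67] [ 0.593 -0.002  0.066] [ 0.589 -0.035  0.065] [0.597 0.03  0.069]
orange [335, 219, 28, 31, 749] [ 0.503 -0.17   0.039] [ 0.48  -0.202  0.006] [ 0.538 -0.15   0.053]
orange [103, 266, 48, 22, 574] [0.729 0.236 0.065] [0.685 0.219 0.053] [0.741 0.281 0.073]
orange [115, 288, 31, 11, 95] [0.67  0.274 0.066] [0.662 0.254 0.059] [0.685 0.291 0.072]
blk [543, 55, 9, 19, 52] [ 0.256 -0.477  0.387] [ 0.252 -0.482  0.37 ] [ 0.259 -0.473  0.403]
blk [549, 80, 10, 19, 81] [ 0.23  -0.48   0.345] [ 0.222 -0.518  0.329] [ 0.247 -0.463  0.354]
blk [256, 203, 10, 15, 113] [ 0.616 -0.003  0.129] [ 0.614 -0.189  0.002] [0.753 0.001 0.142]
```

```bash
python3 - <<'E'
import cv2,numpy as np
a=cv2.imread('pics/top0.png')[130:310,140:390]; b=cv2.imread('pics/side0.png')[150:330,180:400]
a=cv2.resize(a,(800,576),interpolation=2); cv2.imwrite('pics/topc.png',a); cv2.imwrite('pics/sidec.png',cv2.resize(b,(720,589),interpolation=2))
E
```

```text
(no output)
```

View pics/topc.png

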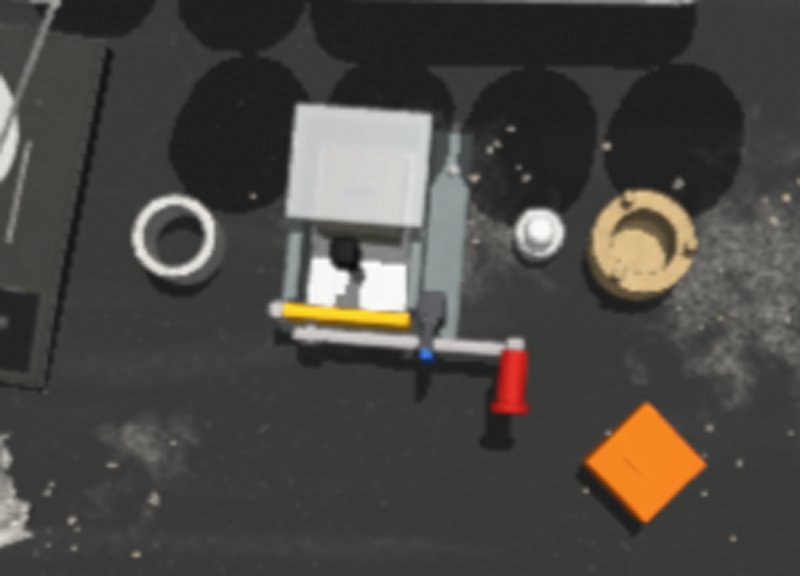

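View pics/sidec.png

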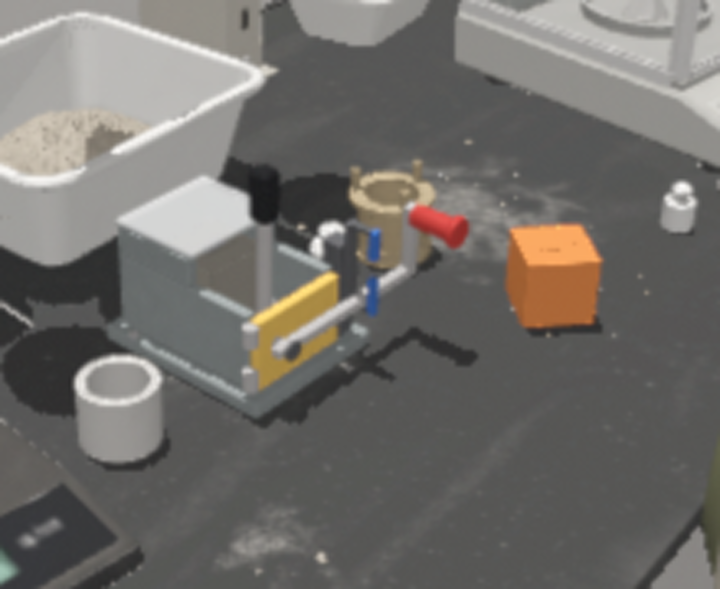

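The top crop shows the yellow gate at (283..410, 315), the bar in front of it, the keeper's blue at (426,353), the red knob at (511,378) and the black pull at (345,250). The cube is under the roof at (365,185). The orange cube at (645,462) is the look-alike, so I leave it alone. The side crop shows the two blue keeper blocks at (374,245) and (374,295), with the gap at about y=270.

```bash
python3 - <<'E'
from h import *
s=env.observe(); print(np.round(s['tool_rot'],3).tolist(),s['position'],s['time_s'])
for n in('top','side'):
    z=np.load('/tmp/%s.npz'%n); im=z['im'];d=z['d'];m=dict(fovy=z['p'][0],cx=z['p'][1],cy=z['p'][2],T=z['T']); P=cloud(d,m); hsv=cv2.cvtColor(im,cv2.COLOR_RGB2HSV)
    y=(cv2.inRange(hsv,(20,120,90),(35,255,255))>0)&(P[...,2]>.058)
    q=P[y]; print('yel',len(q),np.round([q.mean(0),q.min(0),q.max(0)],4).tolist()); v=np.linalg.svd(q[:,:2]-q[:,:2].mean(0),full_matrices=False)[2][0]; v=v*np.sign(v[1]); print('yaw gate',np.degrees(np.arctan2(-v[0],v[1])))
    r=((cv2.inRange(hsv,(0,140,60),(6,255,255))|cv2.inRange(hsv,(174,140,60),(180,255,255)))>0)&(P[...,2]>.07)
    q=P[r]; v=np.linalg.svd(q[:,:2]-q[:,:2].mean(0),full_matrices=False)[2][0]; v*=np.sign(v[0]); t=q[:,:2]@v; print('red axis',np.degrees(np.arctan2(v[1],v[0])),np.round([q.mean(0),q.min(0),q.max(0)],4).tolist())
    b=cv2.inRange(hsv,(95,110,40),(125,255,255))>0
    vv,uu=np.nonzero(b)
    for a in sorted(set(vv)):
        k=vv==a; print(a,uu[k].min(),uu[k].max(),np.round(np.nanmean(P[a,uu[k]],0),4))
    w=P[(P[...,2]>.12)&(hsv[...,2]<60)&(abs(P[...,1])<.05)&(P[...,0]>.55)&(P[...,0]<.7)&(P[...,2]<.16)]; print('pull',np.round([np.nanmedian(w,0),w.min(0),w.max(0)],4).tolist())
E
```

```text
[[0.911, 0.413, -0.0], [0.413, -0.911, 0.001], [0.0, -0.001, -1.0]] [ 0.22712008 -0.50065978  0.24978786] 0.1
yel 172 [[0.5942, -0.006, 0.0652], [0.5891, -0.0426, 0.0599], [0.5997, 0.0314, 0.0704]]
yaw gate -3.5092892805687366
red axis -2.374106635924162 [[0.5546, -0.1042, 0.0931], [0.5377, -0.114, 0.0792], [0.5739, -0.0939, 0.0993]]
239 271 273 [ 0.5736 -0.0528  0.0803]
240 271 275 [ 0.5722 -0.0545  0.0751]
241 271 275 [ 0.5705 -0.0545  0.0722]
242 271 275 [ 0.5691 -0.0543  0.0647]
243 272 275 [ 0.5687 -0.0547  0.0405]
pull [[0.6218, -0.0113, 0.1423], [0.614, -0.0181, 0.1218], [0.6296, -0.0026, 0.1466]]
yel 146 [[0.5919, -0.0038, 0.064], [0.5879, -0.0444, 0.0581], [0.598, 0.032, 0.0692]]
yaw gate -3.218995181039553
red axis -75.62468050545051 [[0.5809, -0.2172, 0.0967], [0.5361, -1.4527, 0.0794], [0.9066, -0.0901, 0.1587]]
58 342 345 [ 0.7649 -0.5519  0.3245]
59 338 341 [ 0.767  -0.5336  0.3241]
60 333 337 [ 0.7682 -0.5116  0.3243]
61 328 331 [ 0.7713 -0.4881  0.3245]
62 323 328 [ 0.7737 -0.4718  0.3239]
63 323 324 [ 0.7722 -0.4595  0.3233]
220 295 295 [ 0.5689 -0.0546  0.1003]
221 293 295 [ 0.5695 -0.0521  0.0989]
222 293 295 [ 0.5684 -0.0505  0.0977]
223 293 295 [ 0.5699 -0.0529  0.0937]
224 293 295 [ 0.5689 -0.0515  0.0923]
225 293 295 [ 0.5685 -0.0512  0.0903]
226 293 295 [ 0.5683 -0.0509  0.0881]
227 293 295 [ 0.5687 -0.0517  0.0852]
228 293 295 [ 0.569  -0.0522  0.0825]
229 294 294 [ 0.5682 -0.0512  0.0809]
235 293 294 [ 0.5705 -0.0536  0.0645]
236 292 294 [ 0.5694 -0.0503  0.0641]
237 293 294 [ 0.5691 -0.0518  0.0611]
238 293 294 [ 0.5688 -0.0516  0.0589]
239 293 294 [ 0.5692 -0.0524  0.0559]
240 292 294 [ 0.5698 -0.0515  0.0537]
241 292 294 [ 0.5695 -0.0512  0.0515]
242 292 294 [ 0.5694 -0.0512  0.049 ]
243 292 294 [ 0.5697 -0.0518  0.0461]
244 292 294 [ 0.5693 -0.0513  0.0441]
245 292 294 [ 0.57   -0.0525  0.0408]
pull [[0.6173, -0.0027, 0.1353], [0.6134, -0.0134, 0.1202], [0.6292, 0.0021, 0.1457]]
```

Frame: cabinet yaw about -3.4°, hinge at (0.596, 0.032), knob at (0.556, -0.104), which fits the given 138/32 mm offsets. The keeper gap runs from about z 0.066 to 0.080, so its middle is roughly 26–28 mm up. I use the half-turn grasp (yaw 176.6°) so joint 6 stays in range through the swing.

Call:
{"name": "servo_tool", "arguments": {
  "steps": [
    {"tx":1.83,"ty":2.2,"yaw":8.45,"claw":4.5},
    {"tx":1.83,"ty":2.2,"yaw":8.45,"claw":4.5},
    {"tx":1.83,"ty":2.2,"yaw":8.45,"claw":4.5},
    {"tx":1.83,"ty":2.2,"yaw":8.45,"claw":4.5},
    {"tx":1.83,"ty":2.2,"yaw":8.45,"claw":4.5},
    {"tx":1.83,"ty":2.2,"yaw":8.45,"claw":4.5},
    {"tx":1.83,"ty":2.2,"yaw":8.45,"claw":4.5},
    {"tx":1.83,"ty":2.2,"yaw":8.45,"claw":4.5},
    {"tx":1.83,"ty":2.2,"yaw":8.45,"claw":4.5},
    {"tx":1.83,"ty":2.2,"yaw":8.45,"claw":4.5},
    {"tx":1.83,"ty":2.2,"yaw":8.45,"claw":4.5},
    {"tx":1.83,"ty":2.2,"yaw":8.45,"claw":4.5},
    {"tx":1.83,"ty":2.2,"yaw":8.45,"claw":4.5},
    {"tx":1.83,"ty":2.2,"yaw":8.45,"claw":4.5},
    {"tx":1.83,"ty":2.2,"yaw":8.45,"claw":4.5},
    {"tx":1.83,"ty":2.2,"yaw":8.45,"claw":4.5},
    {"tx":1.83,"ty":2.2,"yaw":8.45,"claw":4.5},
    {"tx":1.83,"ty":2.2,"yaw":8.45,"claw":4.5},
    {"tz":-4,"claw":4.5},
    {"tz":-2,"claw":4.5}
  ],
  "newtons": 30
}}

```text
invalid input at $.steps[0]: expected keys tx, ty, tz, yaw, claw
```

Call:
{"name": "servo_tool", "arguments": {
  "steps": [
    {"tx":1.83,"ty":2.2,"tz":0,"yaw":8.45,"claw":4.5},
    {"tx":1.83,"ty":2.2,"tz":0,"yaw":8.45,"claw":4.5},
    {"tx":1.83,"ty":2.2,"tz":0,"yaw":8.45,"claw":4.5},
    {"tx":1.83,"ty":2.2,"tz":0,"yaw":8.45,"claw":4.5},
    {"tx":1.83,"ty":2.2,"tz":0,"yaw":8.45,"claw":4.5},
    {"tx":1.83,"ty":2.2,"tz":0,"yaw":8.45,"claw":4.5},
    {"tx":1.83,"ty":2.2,"tz":0,"yaw":8.45,"claw":4.5},
    {"tx":1.83,"ty":2.2,"tz":0,"yaw":8.45,"claw":4.5},
    {"tx":1.83,"ty":2.2,"tz":0,"yaw":8.45,"claw":4.5},
    {"tx":1.83,"ty":2.2,"tz":0,"yaw":8.45,"claw":4.5},
    {"tx":1.83,"ty":2.2,"tz":0,"yaw":8.45,"claw":4.5},
    {"tx":1.83,"ty":2.2,"tz":0,"yaw":8.45,"claw":4.5},
    {"tx":1.83,"ty":2.2,"tz":0,"yaw":8.45,"claw":4.5},
    {"tx":1.83,"ty":2.2,"tz":0,"yaw":8.45,"claw":4.5},
    {"tx":1.83,"ty":2.2,"tz":0,"yaw":8.45,"claw":4.5},
    {"tx":1.83,"ty":2.2,"tz":0,"yaw":8.45,"claw":4.5},
    {"tx":1.83,"ty":2.2,"tz":0,"yaw":8.45,"claw":4.5},
    {"tx":1.83,"ty":2.2,"tz":0,"yaw":8.45,"claw":4.5},
    {"tx":0,"ty":0,"tz":-4,"yaw":0,"claw":4.5},
    {"tx":0,"ty":0,"tz":-2,"yaw":0,"claw":4.5}
  ],
  "newtons": 30
}}

```text
time_s: 2.1
position: [0.5561, -0.1037, 0.1876]
tool_rot: [[-0.998, 0.059, -0.003], [0.059, 0.998, 0.001], [0.003, 0.001, -1.0]]
ft_force: [-0.2, 0.2, -0.6]
grip_width: 0.045
gripper_force: 0.0
```

One close look from the wrist to check the knob and the keeper gap.

```bash
python3 - <<'E'
from h import *
im,d,m=cap('wrist'); P=cloud(d,m,True); hsv=cv2.cvtColor(im,cv2.COLOR_RGB2HSV); print(np.round(m['T'],3).tolist(),env.observe()['position'])
r=((cv2.inRange(hsv,(0,140,60),(6,255,255))|cv2.inRange(hsv,(174,140,60),(180,255,255)))>0)&(d<.4)
q=P[r];print(len(q),np.round([np.nanmedian(q,0),np.nanpercentile(q,2,0),np.nanpercentile(q,98,0)],4).tolist())
vv,uu=np.nonzero(r); print(uu.min(),uu.max(),vv.min(),vv.max())
cv2.imwrite('pics/w1.png',cv2.resize(im[...,::-1],(784,588)))
E
```

```text
[[0.06, 0.956, 0.286, 0.482], [0.998, -0.058, -0.016, -0.099], [0.001, 0.286, -0.958, 0.312], [0.0, 0.0, 0.0, 1.0]] [ 0.55493977 -0.10371339  0.18504744]
1217 [[0.5513, -0.1021, 0.0934], [0.5367, -0.1107, 0.002], [0.5712, -0.0925, 0.0973]]
270 300 189 242
```

View pics/w1.png

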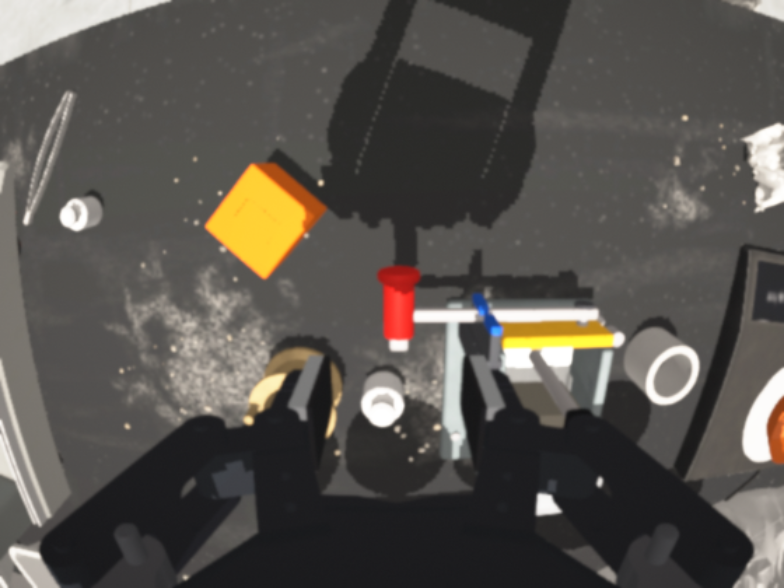

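The wrist view shows the red knob at (398,305), the bar, the blue keeper at (487,312), and the fingers straddling the knob's y. The knob measures (0.555, -0.103), which agrees. I descend and pinch.

Call:
{"name": "servo_tool", "arguments": {
  "steps": [
    {"tx":0,"ty":0.1,"tz":-2.5,"yaw":0,"claw":4.5},
    {"tx":0,"ty":0,"tz":-2.5,"yaw":0,"claw":4.5},
    {"tx":0,"ty":0,"tz":-2.5,"yaw":0,"claw":4.5},
    {"tx":0.1,"ty":0,"tz":-1.5,"yaw":0,"claw":4.5},
    {"tx":0,"ty":0,"tz":-0.7,"yaw":0,"claw":4.5},
    {"tx":0,"ty":0,"tz":0,"yaw":0,"claw":4.5},
    {"tx":0,"ty":0,"tz":0,"yaw":0,"claw":4.5}
  ],
  "newtons": 25
}}

```text
time_s: 2.85
position: [0.558, -0.1041, 0.0942]
tool_rot: [[-0.998, 0.061, 0.001], [0.061, 0.998, -0.001], [-0.001, -0.0, -1.0]]
ft_force: [-0.6, 0.1, 0.4]
grip_width: 0.045
gripper_force: 0.0
```

Call:
{"name": "servo_tool", "arguments": {
  "steps": [
    {"tx":0,"ty":0,"tz":0,"yaw":0,"claw":1.2},
    {"tx":0,"ty":0,"tz":0,"yaw":0,"claw":1.2},
    {"tx":0,"ty":0,"tz":0,"yaw":0,"claw":1.2},
    {"tx":0,"ty":0,"tz":0,"yaw":0,"claw":1.2},
    {"tx":0,"ty":0,"tz":0,"yaw":0,"claw":1.2}
  ],
  "newtons": 25
}}

```text
time_s: 3.35
position: [0.5579, -0.1028, 0.0941]
tool_rot: [[-0.998, 0.061, 0.001], [0.061, 0.998, 0.002], [-0.001, 0.002, -1.0]]
ft_force: [0.9, 6.1, 2.9]
grip_width: 0.0148
gripper_force: 27.1
```

Gripped a little high (z 0.094 against 0.086), and the side force is 6 N, so I regrip lower.

Call:
{"name": "servo_tool", "arguments": {
  "steps": [
    {"tx":0,"ty":0,"tz":0,"yaw":0,"claw":3.5},
    {"tx":0,"ty":0,"tz":0,"yaw":0,"claw":3.5},
    {"tx":-0.1,"ty":0.2,"tz":-0.4,"yaw":0,"claw":3.5},
    {"tx":0,"ty":0,"tz":-0.4,"yaw":0,"claw":3.5},
    {"tx":0,"ty":0,"tz":0,"yaw":0,"claw":3.5},
    {"tx":0,"ty":0,"tz":0,"yaw":0,"claw":1.2},
    {"tx":0,"ty":0,"tz":0,"yaw":0,"claw":1.2},
    {"tx":0,"ty":0,"tz":0,"yaw":0,"claw":1.2},
    {"tx":0,"ty":0,"tz":0,"yaw":0,"claw":1.2},
    {"tx":0,"ty":0,"tz":0,"yaw":0,"claw":1.2}
  ],
  "newtons": 25
}}

```text
time_s: 4.35
position: [0.5566, -0.1022, 0.0854]
tool_rot: [[-0.998, 0.061, 0.0], [0.061, 0.998, -0.001], [-0.0, -0.001, -1.0]]
ft_force: [-1.7, -4.8, 0.8]
grip_width: 0.0149
gripper_force: 25.1
```

Now lift along the bar's arc to θ≈0.347 (bar 26 mm up at the keeper).

Call:
{"name": "servo_tool", "arguments": {
  "steps": [
    {"tx":0,"ty":0.17,"tz":0.52,"yaw":0,"claw":1.2},
    {"tx":0.02,"ty":0.2,"tz":0.52,"yaw":0,"claw":1.2},
    {"tx":0.01,"ty":0.25,"tz":0.5,"yaw":0,"claw":1.2},
    {"tx":0.02,"ty":0.25,"tz":0.5,"yaw":0,"claw":1.2},
    {"tx":0.02,"ty":0.29,"tz":0.48,"yaw":0,"claw":1.2},
    {"tx":0.01,"ty":0.29,"tz":0.48,"yaw":0,"claw":1.2},
    {"tx":0.02,"ty":0.33,"tz":0.45,"yaw":0,"claw":1.2},
    {"tx":0.02,"ty":0.33,"tz":0.45,"yaw":0,"claw":1.2},
    {"tx":0,"ty":0,"tz":0,"yaw":0,"claw":1.2}
  ],
  "newtons": 25
}}

```text
time_s: 5.25
position: [0.5579, -0.0814, 0.1259]
tool_rot: [[-0.998, 0.061, 0.001], [0.061, 0.998, -0.003], [-0.001, -0.003, -1.0]]
ft_force: [-4.7, -8.6, 4.7]
grip_width: 0.0149
gripper_force: 24.5
```

```bash
python3 - <<'E'
from h import *
im,d,m=cap('side'); cv2.imwrite('pics/side2.png',cv2.resize(im[170:270,220:360,::-1],(798,570),interpolation=cv2.INTER_CUBIC))
E
```

```text
(no output)
```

View pics/side2.png

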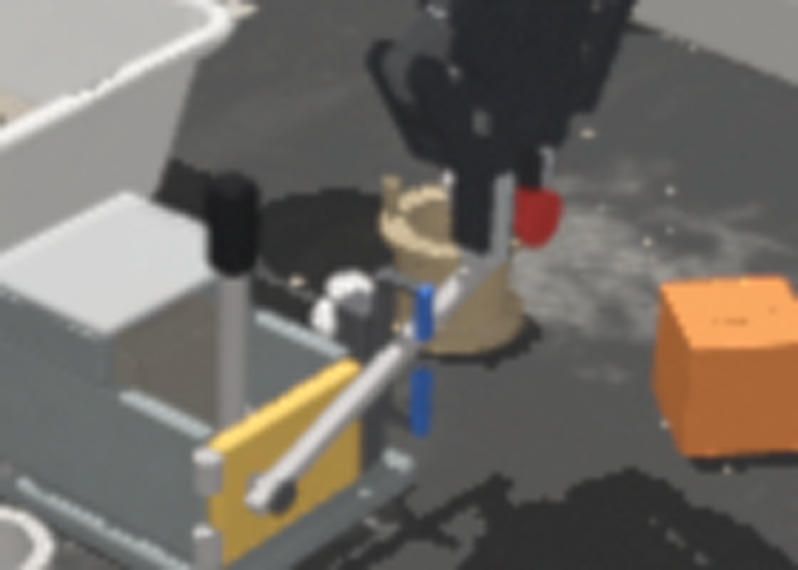

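The image shows the bar lifted, crossing near (408,337). The keeper gap is at (422,340–370), so the bar may be slightly high. I measure both in the same depth picture.

```bash
python3 - <<'E'
from h import *
z=np.load('/tmp/side.npz'); im=z['im'];d=z['d'];m=dict(fovy=z['p'][0],cx=z['p'][1],cy=z['p'][2],T=z['T']); P=cloud(d,m); hsv=cv2.cvtColor(im,cv2.COLOR_RGB2HSV)
a=np.radians(-3.4); R=np.array([[np.cos(a),-np.sin(a)],[np.sin(a),np.cos(a)]]); H=np.array([.5957,.032])
Q=P.copy(); Q[...,:2]=(P[...,:2]-H)@R   # cabinet axes, from hinge
b=cv2.inRange(hsv,(95,110,40),(125,255,255))>0; b[:200]=0
for v in range(200,260):
    u=np.nonzero(b[v])[0]
    if len(u): print(v,u.min(),u.max(),np.round(np.nanmedian(Q[v,u],0)*1e3,1))
# bar: light grey pixels 10..28 mm in front of the hinge plane
k=(hsv[...,1]<40)&(Q[...,0]<-.008)&(Q[...,0]>-.03)&(Q[...,1]<.0)&(Q[...,1]>-.12)&(Q[...,2]>.03)&(Q[...,2]<.12)&~b
for y in range(-15,-115,-8):
    s=Q[k&(abs(Q[...,1]*1e3-y)<4)]*1e3
    if len(s): print('bar y',y,len(s),'x',np.round(np.percentile(s[:,0],[5,50,95]),1),'z',np.round(np.percentile(s[:,2],[2,50,98]),1))
E
```

```text
220 295 295 [-20.5 -89.5  99.2]
221 293 295 [-21.6 -86.8  98.2]
222 293 295 [-22.5 -84.2  96.5]
223 293 295 [-23.3 -83.7  95.6]
224 293 295 [-21.3 -84.4  92.7]
225 293 295 [-20.8 -86.5  89.6]
226 293 295 [-22.5 -86.6  87. ]
227 293 295 [-21.9 -85.   84.3]
228 293 295 [-22.7 -84.6  82.3]
229 294 294 [-22.3 -85.   80.7]
235 293 295 [-19.9 -88.6  64.9]
236 292 295 [-21.2 -85.8  62.5]
237 292 295 [-22.1 -84.6  61.4]
238 292 295 [-21.6 -85.5  58.5]
239 292 295 [-21.8 -85.7  55.4]
240 292 295 [-22.5 -85.3  53.6]
241 292 295 [-19.2 -87.   49.5]
242 292 294 [-20.2 -86.7  47.5]
243 292 294 [-21.2 -84.9  46.4]
244 292 294 [-21.3 -83.5  45.3]
245 292 294 [-21.1 -85.3  41.4]
bar y -15 19 x [-18.9 -17.   -9.7] z [44.4 50.7 53.8]
bar y -23 16 x [-16.9 -13.5  -9.8] z [49.4 52.  53.8]
bar y -31 16 x [-15.6 -13.7  -9.8] z [49.6 55.  56.8]
bar y -39 14 x [-15.2 -13.1  -8.9] z [54.5 57.4 60.4]
bar y -47 19 x [-15.7 -12.7  -9.3] z [56.5 61.1 63.4]
bar y -55 13 x [-16.6 -13.2  -9.3] z [59.5 63.  66.1]
bar y -63 16 x [-15.6 -14.2  -9.3] z [60.6 65.6 68.3]
bar y -71 17 x [-15.6 -13.1  -8.6] z [63.6 68.  71.8]
bar y -79 21 x [-16.4 -12.7  -9.2] z [50.8 72.3 98.7]
bar y -87 30 x [-15.9 -12.7  -9. ] z [39.7 74.2 99.8]
bar y -95 7 x [-29.2 -26.8 -10.1] z [ 72.4 115.5 119.1]
bar y -103 13 x [-27.9 -15.5 -10.6] z [ 75.   81.3 111.5]
bar y -111 16 x [-15.5 -13.2  -9.6] z [76.9 83.6 85.5]
```

The bar's centre at the keeper is about 71 mm and the gap runs about 66.5–79.5 mm, so it should be inside. A gentle trial pull of about 5°.

Call:
{"name": "servo_tool", "arguments": {
  "steps": [
    {"tx":-0.16,"ty":0.06,"tz":0,"yaw":-0.8,"claw":1.2},
    {"tx":-0.16,"ty":0.06,"tz":0,"yaw":-0.8,"claw":1.2},
    {"tx":-0.16,"ty":0.06,"tz":0,"yaw":-0.8,"claw":1.2},
    {"tx":-0.16,"ty":0.06,"tz":0,"yaw":-0.8,"claw":1.2},
    {"tx":0,"ty":0,"tz":0,"yaw":0,"claw":1.2}
  ]
}}

```text
time_s: 5.8
position: [0.5514, -0.0793, 0.1255]
tool_rot: [[-0.993, 0.117, 0.001], [0.117, 0.993, -0.003], [-0.001, -0.002, -1.0]]
ft_force: [-3.7, -9.1, 5.4]
grip_width: 0.0149
gripper_force: 24.5
```

No extra resistance so far. I continue a little past the play, easing the side offset.

Call:
{"name": "servo_tool", "arguments": {
  "steps": [
    {"tx":-0.18,"ty":0.0,"tz":0,"yaw":-0.9,"claw":1.2},
    {"tx":-0.18,"ty":0.0,"tz":0,"yaw":-0.9,"claw":1.2},
    {"tx":-0.18,"ty":0.04,"tz":0,"yaw":-0.9,"claw":1.2},
    {"tx":-0.18,"ty":0.08,"tz":0,"yaw":-0.9,"claw":1.2},
    {"tx":0,"ty":0,"tz":0,"yaw":0,"claw":1.2}
  ]
}}

```text
time_s: 6.3
position: [0.544, -0.077, 0.1246]
tool_rot: [[-0.984, 0.179, -0.0], [0.179, 0.984, -0.0], [0.0, -0.0, -1.0]]
ft_force: [-2.0, -5.0, 1.8]
grip_width: 0.0152
gripper_force: 24.4
```

The bar is out (about 7°, force only 2 N). I swing on around the hinge.

Call:
{"name": "servo_tool", "arguments": {
  "steps": [
    {"tx":-1.2,"ty":0.66,"tz":0,"yaw":-6.5,"claw":1.2},
    {"tx":-1.12,"ty":0.79,"tz":0,"yaw":-6.5,"claw":1.2},
    {"tx":-1.02,"ty":0.91,"tz":0,"yaw":-6.5,"claw":1.2},
    {"tx":-0.92,"ty":1.02,"tz":0,"yaw":-6.5,"claw":1.2},
    {"tx":-0.79,"ty":1.11,"tz":0,"yaw":-6.5,"claw":1.2},
    {"tx":-0.66,"ty":1.2,"tz":0,"yaw":-6.5,"claw":1.2},
    {"tx":0,"ty":0,"tz":0,"yaw":0,"claw":1.2}
  ]
}}

```text
time_s: 7.0
position: [0.4855, -0.0188, 0.1243]
tool_rot: [[-0.651, 0.759, -0.003], [0.759, 0.651, 0.001], [0.003, -0.001, -1.0]]
ft_force: [-7.4, -3.5, 3.9]
grip_width: 0.0151
gripper_force: 24.9
```

Call:
{"name": "servo_tool", "arguments": {
  "steps": [
    {"tx":-0.62,"ty":1.26,"tz":0,"yaw":-6.5,"claw":1.2},
    {"tx":-0.45,"ty":1.32,"tz":0,"yaw":-6.5,"claw":1.2},
    {"tx":-0.25,"ty":1.35,"tz":0,"yaw":-6.5,"claw":1.2},
    {"tx":-0.07,"ty":1.36,"tz":0,"yaw":-6.5,"claw":1.2},
    {"tx":0.09,"ty":1.37,"tz":0,"yaw":-6.5,"claw":1.2},
    {"tx":0.24,"ty":1.34,"tz":0,"yaw":-6.5,"claw":1.2},
    {"tx":0.39,"ty":1.32,"tz":0,"yaw":-6.5,"claw":1.2},
    {"tx":0.54,"ty":1.25,"tz":0,"yaw":-6.5,"claw":1.2},
    {"tx":0,"ty":0,"tz":0,"yaw":0,"claw":1.2}
  ]
}}

```text
time_s: 7.9
position: [0.4857, 0.0872, 0.1241]
tool_rot: [[0.195, 0.981, -0.001], [0.981, -0.195, 0.002], [0.002, -0.001, -1.0]]
ft_force: [-3.0, 2.6, 2.6]
grip_width: 0.0151
gripper_force: 25.1
```

Gate at about 98°. I lower the bar back along its arc, release, and rise.

Call:
{"name": "servo_tool", "arguments": {
  "steps": [
    {"tx":-0.5,"ty":0.1,"tz":-0.7,"yaw":0,"claw":1.2},
    {"tx":-0.45,"ty":0.09,"tz":-0.75,"yaw":0,"claw":1.2},
    {"tx":-0.4,"ty":0.08,"tz":-0.75,"yaw":0,"claw":1.2},
    {"tx":-0.37,"ty":0.07,"tz":-0.75,"yaw":0,"claw":1.2},
    {"tx":-0.3,"ty":0.06,"tz":-0.75,"yaw":0,"claw":1.2},
    {"tx":0,"ty":0,"tz":0,"yaw":0,"claw":1.2},
    {"tx":0,"ty":0,"tz":0,"yaw":0,"claw":4},
    {"tx":0,"ty":0,"tz":0,"yaw":0,"claw":4},
    {"tx":0,"ty":0,"tz":0,"yaw":0,"claw":4},
    {"tx":0,"ty":0,"tz":2,"yaw":0,"claw":4},
    {"tx":0,"ty":0,"tz":4,"yaw":0,"claw":4},
    {"tx":0,"ty":0,"tz":4,"yaw":0,"claw":4},
    {"tx":0,"ty":0,"tz":3,"yaw":0,"claw":4}
  ]
}}

```text
time_s: 9.2
position: [0.4656, 0.0894, 0.2196]
tool_rot: [[0.196, 0.981, 0.002], [0.981, -0.196, -0.0], [0.0, 0.002, -1.0]]
ft_force: [0.6, -0.4, 0.7]
grip_width: 0.04
gripper_force: 0.0
```

Call:
{"name": "servo_tool", "arguments": {
  "steps": [
    {"tx":1.56,"ty":-0.99,"tz":0,"yaw":-8.2,"claw":4},
    {"tx":1.56,"ty":-0.99,"tz":0,"yaw":-8.2,"claw":4},
    {"tx":1.56,"ty":-0.99,"tz":0,"yaw":-8.2,"claw":4},
    {"tx":1.56,"ty":-0.99,"tz":0,"yaw":-8.2,"claw":4},
    {"tx":1.56,"ty":-0.99,"tz":0,"yaw":-8.2,"claw":4},
    {"tx":1.56,"ty":-0.99,"tz":0,"yaw":-8.2,"claw":4},
    {"tx":1.56,"ty":-0.99,"tz":0,"yaw":-8.2,"claw":4},
    {"tx":1.56,"ty":-0.99,"tz":0,"yaw":-8.2,"claw":4},
    {"tx":1.56,"ty":-0.99,"tz":0,"yaw":-8.2,"claw":4},
    {"tx":1.56,"ty":-0.99,"tz":0,"yaw":-8.2,"claw":4},
    {"tx":0,"ty":0,"tz":0,"yaw":0,"claw":4}
  ]
}}

```text
time_s: 10.3
position: [0.6225, -0.0107, 0.2165]
tool_rot: [[0.998, -0.061, -0.001], [-0.061, -0.998, -0.0], [-0.001, 0.0, -1.0]]
ft_force: [-0.9, 0.6, -0.7]
grip_width: 0.0396
gripper_force: 0.0
```

```bash
python3 - <<'E'
from h import *
print(env.observe()['position'])
im,d,m=cap('side'); P=cloud(d,m); hsv=cv2.cvtColor(im,cv2.COLOR_RGB2HSV)
k=(hsv[...,2]<60)&(P[...,2]>.11)&(P[...,2]<.15)&(abs(P[...,1])<.04)&(P[...,0]>.58)&(P[...,0]<.66); q=P[k]
print('pull',len(q),np.round([np.median(q,0),q.min(0),q.max(0)],4).tolist())
y=(cv2.inRange(hsv,(20,110,70),(35,255,255))>0)&(P[...,2]>.05)&(P[...,0]>.45)&(P[...,0]<.65)&(abs(P[...,1])<.1); q=P[y]; print('gate',len(q),np.round([q.min(0),q.max(0)],3).tolist())
cv2.imwrite('pics/side3.png',im[120:400,120:480,::-1].repeat(2,0).repeat(2,1))
E
```

```text
[ 0.6224518  -0.01073146  0.21645386]
pull 138 [[0.6171, -0.0029, 0.1316], [0.6128, -0.0131, 0.1111], [0.6291, 0.0018, 0.1454]]
gate 257 [[0.521, 0.033, 0.05], [0.593, 0.051, 0.069]]
```

View pics/side3.png

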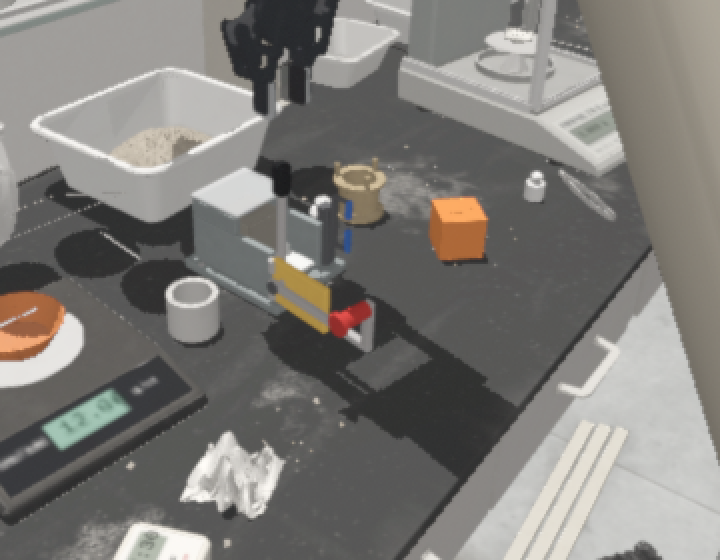

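The gate stands about 100° open (crop (300,293)), with the bar at rest and the knob at (350,320). The bystanders and the orange cube haven't moved. The black pull is at (282,180), directly under the gripper, so I descend and pinch it.

Call:
{"name": "servo_tool", "arguments": {
  "steps": [
    {"tx":0,"ty":0.1,"tz":-3,"yaw":0,"claw":4},
    {"tx":0,"ty":0,"tz":-3,"yaw":0,"claw":4},
    {"tx":0,"ty":0,"tz":-2,"yaw":0,"claw":4},
    {"tx":0,"ty":0,"tz":-0.8,"yaw":0,"claw":4},
    {"tx":0,"ty":0,"tz":0,"yaw":0,"claw":4},
    {"tx":0,"ty":0,"tz":0,"yaw":0,"claw":1.2},
    {"tx":0,"ty":0,"tz":0,"yaw":0,"claw":1.2},
    {"tx":0,"ty":0,"tz":0,"yaw":0,"claw":1.2},
    {"tx":0,"ty":0,"tz":0,"yaw":0,"claw":1.2},
    {"tx":0,"ty":0,"tz":0,"yaw":0,"claw":1.2}
  ],
  "newtons": 25
}}

```text
time_s: 11.35
position: [0.622, -0.008, 0.1308]
tool_rot: [[0.998, -0.057, 0.003], [-0.057, -0.998, 0.0], [0.002, -0.001, -1.0]]
ft_force: [-0.5, 4.8, 6.1]
grip_width: 0.0158
gripper_force: 27.5
```

Call:
{"name": "servo_tool", "arguments": {
  "steps": [
    {"tx":0,"ty":0.1,"tz":0,"yaw":0,"claw":1.2},
    {"tx":-0.1,"ty":0.01,"tz":0,"yaw":0,"claw":1.2},
    {"tx":-0.2,"ty":0.01,"tz":0,"yaw":0,"claw":1.2},
    {"tx":-0.3,"ty":0.02,"tz":0,"yaw":0,"claw":1.2},
    {"tx":-0.4,"ty":0.02,"tz":0,"yaw":0,"claw":1.2},
    {"tx":-0.4,"ty":0.02,"tz":0,"yaw":0,"claw":1.2},
    {"tx":-0.4,"ty":0.03,"tz":0,"yaw":0,"claw":1.2},
    {"tx":-0.4,"ty":0.02,"tz":0,"yaw":0,"claw":1.2},
    {"tx":-0.4,"ty":0.03,"tz":0,"yaw":0,"claw":1.2},
    {"tx":-0.4,"ty":0.02,"tz":0,"yaw":0,"claw":1.2},
    {"tx":-0.4,"ty":0.02,"tz":0,"yaw":0,"claw":1.2},
    {"tx":-0.4,"ty":0.03,"tz":0,"yaw":0,"claw":1.2},
    {"tx":-0.4,"ty":0.02,"tz":0,"yaw":0,"claw":1.2},
    {"tx":-0.4,"ty":0.02,"tz":0,"yaw":0,"claw":1.2},
    {"tx":-0.4,"ty":0.03,"tz":0,"yaw":0,"claw":1.2},
    {"tx":-0.4,"ty":0.02,"tz":0,"yaw":0,"claw":1.2},
    {"tx":-0.4,"ty":0.02,"tz":0,"yaw":0,"claw":1.2},
    {"tx":-0.4,"ty":0.03,"tz":0,"yaw":0,"claw":1.2},
    {"tx":-0.3,"ty":0.02,"tz":0,"yaw":0,"claw":1.2},
    {"tx":-0.2,"ty":0.01,"tz":0,"yaw":0,"claw":1.2}
  ]
}}

```text
time_s: 13.35
position: [0.5554, -0.0042, 0.1308]
tool_rot: [[0.998, -0.057, 0.004], [-0.057, -0.998, -0.002], [0.004, 0.001, -1.0]]
ft_force: [0.8, -0.5, 5.6]
grip_width: 0.0157
gripper_force: 27.4
```

Call:
{"name": "servo_tool", "arguments": {
  "steps": [
    {"tx":-0.2,"ty":0.01,"tz":0,"yaw":0,"claw":1.2},
    {"tx":-0.2,"ty":0.01,"tz":0,"yaw":0,"claw":1.2},
    {"tx":-0.15,"ty":0.01,"tz":0,"yaw":0,"claw":1.2},
    {"tx":0,"ty":0,"tz":0,"yaw":0,"claw":1.2}
  ]
}}

```text
time_s: 13.75
position: [0.5498, -0.0038, 0.1308]
tool_rot: [[0.998, -0.057, 0.003], [-0.057, -0.998, -0.002], [0.003, 0.001, -1.0]]
ft_force: [0.2, -0.2, 5.4]
grip_width: 0.0155
gripper_force: 27.5
```

7.2 cm so far. I ease on to the stop.

Call:
{"name": "servo_tool", "arguments": {
  "steps": [
    {"tx":-0.15,"ty":0.01,"tz":0,"yaw":0,"claw":1.2},
    {"tx":-0.15,"ty":0.01,"tz":0,"yaw":0,"claw":1.2},
    {"tx":-0.15,"ty":0.01,"tz":0,"yaw":0,"claw":1.2},
    {"tx":-0.1,"ty":0,"tz":0,"yaw":0,"claw":1.2},
    {"tx":0,"ty":0,"tz":0,"yaw":0,"claw":1.2},
    {"tx":0,"ty":0,"tz":0,"yaw":0,"claw":1.2}
  ]
}}

```text
time_s: 14.35
position: [0.5469, -0.0037, 0.1309]
tool_rot: [[0.998, -0.058, 0.009], [-0.058, -0.998, -0.002], [0.01, 0.001, -1.0]]
ft_force: [13.2, 0.6, -1.0]
grip_width: 0.0155
gripper_force: 26.5
```

The stop is reached: 75.1 mm of travel, with force building to 13 N. Release, rise and check.

Call:
{"name": "servo_tool", "arguments": {
  "steps": [
    {"tx":0.2,"ty":0,"tz":0,"yaw":0,"claw":1.2},
    {"tx":0,"ty":0,"tz":0,"yaw":0,"claw":4},
    {"tx":0,"ty":0,"tz":0,"yaw":0,"claw":4},
    {"tx":0,"ty":0,"tz":0,"yaw":0,"claw":4},
    {"tx":0,"ty":0,"tz":2,"yaw":0,"claw":4},
    {"tx":0,"ty":0,"tz":4,"yaw":0,"claw":4},
    {"tx":0,"ty":0,"tz":4,"yaw":0,"claw":4},
    {"tx":-1.5,"ty":-4,"tz":2,"yaw":0,"claw":4},
    {"tx":-1.5,"ty":-4,"tz":0,"yaw":0,"claw":4},
    {"tx":-1.5,"ty":-4,"tz":0,"yaw":0,"claw":4},
    {"tx":-1.5,"ty":-4,"tz":0,"yaw":0,"claw":4},
    {"tx":-1.5,"ty":-4,"tz":0,"yaw":0,"claw":4},
    {"tx":0,"ty":0,"tz":0,"yaw":0,"claw":4}
  ]
}}

```text
time_s: 15.65
position: [0.469, -0.2068, 0.2491]
tool_rot: [[0.998, -0.063, -0.001], [-0.063, -0.998, -0.001], [-0.001, 0.001, -1.0]]
ft_force: [0.7, -0.3, -0.4]
grip_width: 0.0401
gripper_force: 0.0
```

```bash
python3 - <<'E'
from h import *
im,d,m=cap('side'); P=cloud(d,m); hsv=cv2.cvtColor(im,cv2.COLOR_RGB2HSV)
k=(hsv[...,2]<60)&(P[...,2]>.11)&(P[...,2]<.15)&(abs(P[...,1])<.04)&(P[...,0]>.5)&(P[...,0]<.66); q=P[k]
print('pull',len(q),np.round([np.median(q,0),q.min(0),q.max(0)],4).tolist())
t,_,_=cap('top')
cv2.imwrite('pics/end.png',np.hstack([cv2.resize(im[140:300,180:380],(400,320)),cv2.resize(t[130:290,140:340],(400,320))])[...,::-1])
E
```

```text
pull 153 [[0.5431, 0.0018, 0.1297], [0.5377, -0.0098, 0.1101], [0.5534, 0.0066, 0.1467]]
```

View pics/end.png

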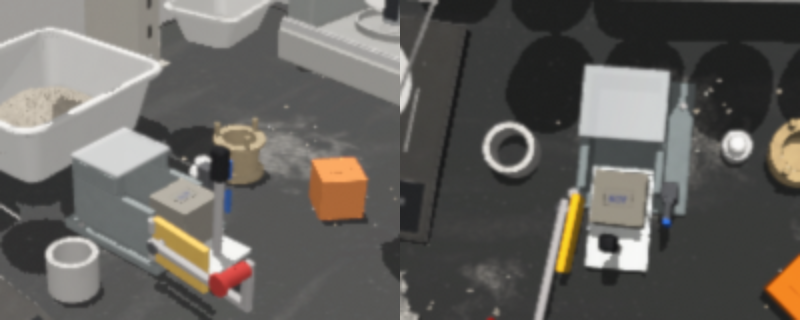

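The cube (left view (185,200), right view (618,197)) stands on the drawn-out carriage. The pull has moved about 75 mm, the gate is wide open, and the ring, weight, mould and orange cube are where they were.

```bash
python3 -c "
from rig import env
print(env.close_job())"
```

```text
the job is handed in; nothing more can be done
None
```

The job is handed in: latch lifted out on a light pull, gate swung about 100° open, and the carriage drawn about 75 mm to its stop with the cube standing on it; the mould, ring and weight were not touched.

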